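# Call for help and show which pot goes on which coaster

## Robot

A 7-joint arm with a two-finger parallel gripper is mounted at the origin on the work surface. World frame = base frame: x ahead of the robot, y to its left, z up, the work surface at z = 0. Lengths are in m, angles in rad, forces in N, time in s.
With the tool pointing down it reaches from about 0.375 to 0.925 m from the base axis. Payload 3.1 kg.
Tool frame: the origin (TCP) lies between the finger pads, 19 mm behind the fingertips; this is the grasp point; z points along the fingers, y is the line along which they close (so a half turn about z gives the same grasp; the last joint's range is limited). The gripper opens to 85 mm and grips with 20 to 120 N. Pads are 22 mm wide; open, the fingers measure 114 mm over their backs; the gripper's body (76 mm by 85 mm) begins 54 mm behind the grasp point. The pads swing forward as they close: fully open they stand 13 mm farther back than shut.
Start: joints at [-1.26, 0.383, 0.044, 1.598, -0.018, 1.161, -0.05], TCP at [0.258, 0.596, 0.25] pointing down, gripper open.
Joint ranges: [-2.61, 2.61], [-0.41, 2.15], [-1.48, 1.57], [0, 2.5], [-1.57, 4.71], [0.05, 1.97], [-2.85, 2.85]. Speed limits (rad/s): [2.79, 2.79, 3.14, 3.14, 3.14, 3.14, 3.14].

## Interface

Orientations are given as a unit quaternion [w, x, y, z].
In Python, from plant import r gives the robot as it stands. The module is installed in compiled form; this text tells all that it offers.
- The arm moves only by the shell command python3 -m pendant 'ROWS' [FORCE]. ROWS is JSON, a list of rows, each a list of 3 entries, a list of its own where there are three numbers: the turn, a rotation vector about the tool's x, y, z in degrees, then the shift along the tool's x, y, z in units of 25 mm (1.0 is 25 mm), then the finger opening in mm, from 0 to 85.4. In form: [[[ax, ay, az], [dx, dy, dz], gripper], ...]. A call has exactly 8 rows; each row is the pose to reach, as a shift and turn from the pose commanded when the call began, along the tool's axes at that moment; what a row does not reach only later rows make up. A row lasts 1/10 s, in which the tool goes at most 50 mm and 8.59 degrees, less where a joint would pass 70% of its speed; a pose out of reach is approached as far as the arm can. A call with a gripper value outside its range is refused whole. The fingers move at their own pace and stop on an object; FORCE is the grip in N (left out, the last holds). Time passes only in rows, so rows that repeat a pose let the fingers close, or fill a call up. It gives the time, the measured TCP pose, the force, the opening and the grip force at its end, in the units of the state.
- r.sense(): the state, without advancing time (a new reading comes with each control period).
- r.capture(name): name is "side" or "top"; returns a dict with "frame" (400x640x3 uint8, blue, green, red), "camera_matrix" (3x3 intrinsics, pixels), "dist" ([k1, k2, p1, p2, k3] as OpenCV has them; the pictures are not rectified), "pose" (4x4, takes a point from camera to world coordinates). Camera axes: x right, y down, z forward; pixel columns grow to the right and rows downward; lengths in m; the calibration is good to about 2 mm. A picture is of the moment at which its call begins. There is no depth.
- r.finish_job(): hands the job in; it is judged then, once.
The state is a dict: "time": time; "joint_pos": joint angles; "qd": joint speeds; "tau": joint torques, N m; "eef_pos": TCP position; "orientation": TCP orientation; "force": force on the tool from outside, world axes, zero at the start; "moment": the same for the moment, N m; "opening": finger opening in m; "grasp_force": force on a finger pad.
Only numpy, scipy, OpenCV 4.12 (cv2) and the standard library are available. Lean on these libraries where they do the work, as an engineer would, in place of code of your own. Each camera call takes 0.05 s, during which the arm holds its last target. There are 200 camera calls.

## Task

On the hall table, press the call button fully down and let it come back up; then show the helper what to move and where by pointing straight down, first at the smallest of the three white pots and then at the empty one of the two round coasters. Each time hold the fingertips still a few centimetres above the middle of the thing for two seconds. Touch nothing but the button, do not point at the other pots, and finish with the hand drawn well away, a hand's length or more, from the pot and the coaster.

Things in the scene. Friction and masses are not known exactly. Their poses are not given: they have to be found in the camera images.
- chime (a joint): travel of the call button, in m: 0 when up, 0.006 when fully down; it springs back by itself when let go. Fully down takes about 4 N.
- chime_top (a point): top centre of the call button's cap: a white round cap, 40 mm across, 22 mm above the table when up, standing 10 mm out of a round aluminium housing (56 mm across, 12 mm high) that is fixed to the table; it is pressed straight down.
- pot_small: the smallest of three round-bellied open white ceramic pots, all of one shape: 68 mm across the belly, 58 mm high, mouth 54 mm across outside. Origin at the centre of its underside; z up. It stands loose. The three pots' places are exchanged from run to run.
- pot_small_rim (a point): centre of the small pot's open mouth, at rim height (58 mm above the table).
- pot_medium: bystander: the middle-sized white pot, 88 mm across, 78 mm high, loose; origin at the centre of its underside.
- pot_medium_rim (a point): centre of the medium pot's mouth, at rim height (78 mm).
- pot_large: bystander: the largest white pot, 110 mm across, 95 mm high, loose; origin at the centre of its underside.
- pot_large_rim (a point): centre of the large pot's mouth, at rim height (95 mm).
- coaster_empty: round flat dark slate coaster with nothing on it, 100 mm across, 6 mm thick, fixed to the table; origin at the centre of its underside. It lies to the left or the right, the other coaster on the other side.
- coaster_empty_top (a point): centre of the empty coaster's upper face, 6 mm above the table.
- coaster_vase: the other, equal slate coaster, fixed, with the vase standing on it; origin at the centre of its underside.
- vase: bystander: white ribbed bottle-shaped ceramic vase, 72 mm across, 196 mm high, standing loose on its coaster; origin at the centre of its underside.
- candle_glass: bystander: amber glass candle tumbler, 80 mm across, 85 mm high, loose, standing beyond the pots; origin at the centre of its underside.
Mind the look-alikes: they are no part of the job. Leave any blue or brown look-alike of the coaster_empty alone.

How it is judged:
On the way, in this order (a step that is already met when the one before it is completed fails the run):
1. the call button is pressed down (at least 4 of its 6 mm) (value of joint chime above 0.004 m), for 0.1 s.
2. with the button up again, the hand points down at the small pot: tool point within 25 mm of its axis, 15 to 90 mm above its rim, tool within about 54 degrees of straight down, held for 1.8 s (horizontal distance between the grasp point and pot_small_rim below 0.025 m and z of the grasp point in the frame of pot_small_rim between 0.015 and 0.09 m and angle between the grasp point's own z axis and vertical above 2.2 rad and value of joint chime below 0.0015 m), for 1.8 s.
3. then it points down at the empty coaster: tool point within 30 mm of its centre line, 15 to 90 mm above its face, tool within about 54 degrees of straight down, held for 1.8 s (horizontal distance between the grasp point and coaster_empty_top below 0.03 m and z of the grasp point in the frame of coaster_empty_top between 0.015 and 0.09 m and angle between the grasp point's own z axis and vertical above 2.2 rad and value of joint chime below 0.0015 m), for 1.8 s.
At the end, for the whole second after the job is handed in: The button is up again (within 1.5 mm); the tool point is more than 120 mm from the small pot's mouth and from the empty coaster's face; pots, vase and candle glass stand upright and at rest within 10 mm of where they began (value of joint chime below 0.0015 m and distance between the grasp point and pot_small_rim above 0.12 m and distance between the grasp point and coaster_empty_top above 0.12 m and distance of each of pot_small, pot_medium, pot_large, vase, candle_glass from where it was at the start of the episode below 0.01 m and angle between each of pot_small, pot_medium, pot_large, vase, candle_glass's own z axis and vertical below 0.1 rad and linear speed of each of pot_small, pot_medium, pot_large, vase, candle_glass below 0.02 m/s); the robot touches nothing.
It fails at once if the robot touches a pot, the vase, the candle glass or a coaster (contact force between any of the arm, the fingers and pot_small above 0.5 N or contact force between any of the arm, the fingers and pot_medium above 0.5 N or contact force between any of the arm, the fingers and pot_large above 0.5 N or contact force between any of the arm, the fingers and vase above 0.5 N or contact force between any of the arm, the fingers and candle_glass above 0.5 N or contact force between any of the arm, the fingers and coaster_empty above 0.5 N or contact force between any of the arm, the fingers and coaster_vase above 0.5 N).
It fails at once if a pot, the vase or the candle glass is shifted by more than 10 mm, lifted or carried (distance of any of pot_small, pot_medium, pot_large, vase, candle_glass from where it was at the start of the episode above 0.01 m).
It fails at once if the hand points at the medium or the large pot (tool point within 15 mm of its axis and less than 60 mm above its rim) ((horizontal distance between the grasp point and pot_medium_rim below 0.015 m and z of the grasp point in the frame of pot_medium_rim between -0.05 and 0.06 m) or (horizontal distance between the grasp point and pot_large_rim below 0.015 m and z of the grasp point in the frame of pot_large_rim between -0.05 and 0.06 m)).
It also fails if it takes over 58 s, if anything falls off the work surface, if the arm or the gripper's body presses on something with over 40 N, if the wrist force passes 120 N, or if a joint passes its speed limit or range.

## Working session

There is one attempt and no reset: what is moved stays moved. The work goes in short steps, Python scripts to look and compute and a shell command to move; the robot and the scene stay as the last step left them, time stands still between calls to the robot, and variables do not carry over. Pictures are saved under pics/ and viewed, at most 10 in all, crops included, and the job is handed in when it is done.

```bash
mkdir -p pics; cat > h.py <<'E'
import numpy as np, cv2
from plant import r
def ray(c,uv):
    p=cv2.undistortPoints(np.array([[uv]],float),c["camera_matrix"],np.array(c["dist"],float))[0,0]
    T=np.array(c["pose"]); return T[:3,3],T[:3,:3]@np.array([p[0],p[1],1])
def onz(c,uv,z):
    o,d=ray(c,uv); return o+d*(z-o[2])/d[2]
E
python3 - <<'E'
from h import *
for n in("top","side"):
    c=r.capture(n); cv2.imwrite(f"pics/{n}0.png",c["frame"]); print(n,np.round(c["pose"],3).tolist(),c["camera_matrix"][0][0])
s=r.sense(); print(s["time"],s["eef_pos"],s["orientation"],s["opening"])
E
```

```text
top [[0.024, -0.989, 0.144, 0.381], [-1.0, -0.023, 0.002, -0.037], [0.001, -0.144, -0.99, 1.129], [0.0, 0.0, 0.0, 1.0]] 419.0348508410843
side [[0.919, -0.231, 0.318, 0.078], [-0.393, -0.587, 0.708, -1.058], [0.023, -0.776, -0.63, 1.008], [0.0, 0.0, 0.0, 1.0]] 504.479292338358
0.1 [0.25803689 0.59569945 0.24870494] [-1.96461626e-04  2.02931395e-01  9.79192220e-01 -1.18562039e-03] 0.08561252398711792
```

View pics/top0.png

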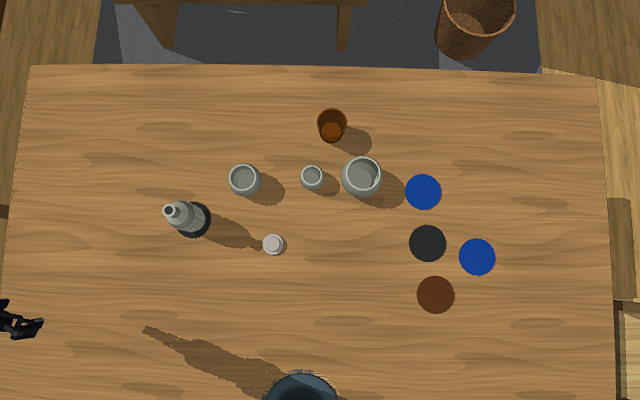

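View pics/side0.png

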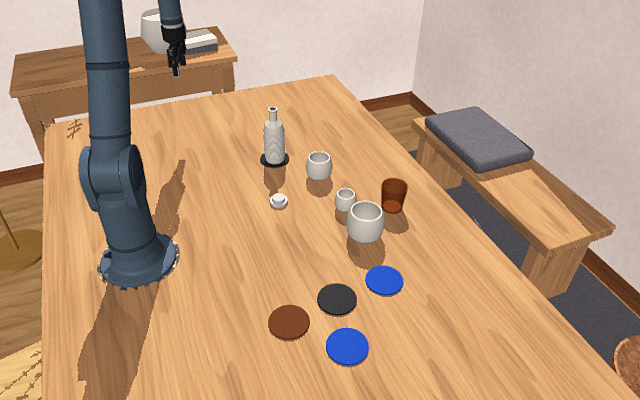

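Top view, pots: medium (244,180), small (312,177) and large (361,176). The smallest mouth and belly are the ones at (312,177). Discs: dark slate and empty at (428,243), which is the target; blue at (423,192) and (477,257), brown at (435,295); the other dark one is under the vase at (190,218). Button cap at (273,244). Next I measure these and check them in a crop.

```bash
python3 - <<'E'
from h import *
c=r.capture("top"); s=r.capture("side"); f=c["frame"]
hsv=cv2.cvtColor(f,cv2.COLOR_BGR2HSV)
def blob(mask,box):
    x0,y0,x1,y1=box; m=np.zeros(mask.shape,np.uint8); m[y0:y1,x0:x1]=mask[y0:y1,x0:x1]*255
    k=max(cv2.findContours(m,cv2.RETR_EXTERNAL,cv2.CHAIN_APPROX_NONE)[0],key=cv2.contourArea)
    return cv2.minEnclosingCircle(k),cv2.boundingRect(k)
white=(hsv[...,1]<60)&(hsv[...,2]>90); dark=hsv[...,2]<60
def show(n,m,box,z):
    (uv,rad),bb=blob(m,box); p=onz(c,uv,z); q=onz(c,(uv[0]+rad,uv[1]),z)
    print(n,np.round(uv,1),bb,np.round(p,3),"diam",round(2*np.linalg.norm(q-p),3))
    P=cv2.projectPoints(p.reshape(1,1,3),*(lambda T:(cv2.Rodrigues(T[:3,:3])[0],T[:3,3]))(np.linalg.inv(np.array(s["pose"]))),s["camera_matrix"],np.array(s["dist"],float))[0].ravel(); print("   side px",P.round())
show("button",white,(255,230,292,262),.022)
show("small",white,(290,155,332,195),.045)
show("medium",white,(220,155,270,205),.055)
show("large",white,(335,145,390,205),.065)
show("coaster",dark,(400,218,455,268),.006)
show("vase",white,(155,190,215,240),.1)
a=cv2.resize(f[140:270,215:455],None,fx=3,fy=3,interpolation=cv2.INTER_CUBIC); cv2.imwrite("pics/crop1.png",a)
E
```

```text
button [272.5 244. ] (263, 234, 20, 21) [0.43  0.087 0.022] diam 0.056
   side px [277. 197.]
small [311.6 176.7] (299, 165, 25, 25) [ 0.608 -0.012  0.045] diam 0.066
   side px [343. 197.]
medium [244.1 179.9] (228, 164, 32, 32) [0.594 0.164 0.055] diam 0.089
   side px [317. 163.]
large [361.4 176. ] (341, 155, 41, 42) [ 0.609 -0.142  0.065] diam 0.109
   side px [363. 219.]
coaster [427.1 242.9] (409, 225, 37, 37) [ 0.443 -0.326  0.006] diam 0.1
   side px [335. 298.]
vase [183.  215.1] (162, 201, 43, 31) [0.492 0.304 0.1  ] diam 0.109
   side px [272. 136.]
```

View pics/crop1.png

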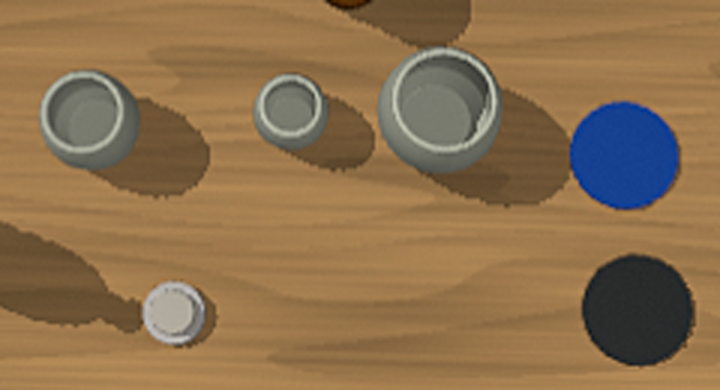

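The crop confirms the small pot (crop 291,104), the slate coaster (638,310) and the button cap (173,312). All diameters match the description. I move towards the button at z 0.25, closing the fingers on the way.

```bash
python3 -m pendant '[[[0,0,0],[-0.5,-0.5,0],0],[[0,0,0],[-1.4,-1.5,0],0],[[0,0,0],[-2.5,-2.7,0],0],[[0,0,0],[-3.6,-4,0],0],[[0,0,0],[-4.8,-5.3,0],0],[[0,0,0],[-6,-6.6,0],0],[[0,0,0],[-6.8,-7.5,0],0],[[0,0,0],[-7.2,-8,0],0]]'
python3 -m pendant '[[[0,0,0],[-0.5,-0.5,0],0],[[0,0,0],[-1.4,-1.5,0],0],[[0,0,0],[-2.5,-2.7,0],0],[[0,0,0],[-3.6,-4,0],0],[[0,0,0],[-4.8,-5.3,0],0],[[0,0,0],[-6,-6.6,0],0],[[0,0,0],[-6.8,-7.5,0],0],[[0,0,0],[-7.2,-8,0],0]]'
```

```text
time: 1.0
eef_pos: [0.3453, 0.338, 0.2498]
orientation: [0.0, 0.205, 0.979, -0.0]
force: [-0.4, -0.2, -0.0]
opening: -0.0003
grasp_force: 0.0
time: 1.8
eef_pos: [0.4307, 0.0841, 0.2503]
orientation: [0.0, 0.205, 0.979, 0.0]
force: [0.3, 1.5, -0.0]
opening: -0.0002
grasp_force: 0.0
```

```bash
python3 -m pendant '[[[0,0,0],[0,0,0.8],0],[[0,0,0],[0,0,2],0],[[0,0,0],[0,0,3.3],0],[[0,0,0],[0,0,4.6],0],[[0,0,0],[0,0,5.8],0],[[0,0,0],[0,0,6.8],0],[[0,0,0],[0,0,7.4],0],[[0,0,0],[0,0,7.6],0]]'
python3 - <<'E'
from h import *
f=r.capture("side")["frame"]; t=r.capture("top")["frame"]
cv2.imwrite("pics/s2.png",np.hstack([cv2.resize(f[120:240,220:340],None,fx=3.3,fy=3.3),cv2.resize(t[190:310,210:330],None,fx=3.3,fy=3.3)]))
s=r.sense();print(s["eef_pos"])
E
```

```text
time: 2.6
eef_pos: [0.4285, 0.087, 0.0582]
orientation: [-0.001, 0.202, 0.979, -0.001]
force: [-0.1, 0.8, 0.7]
opening: 0.0003
grasp_force: 0.0
[0.42947147 0.08693395 0.05946102]
```

View pics/s2.png

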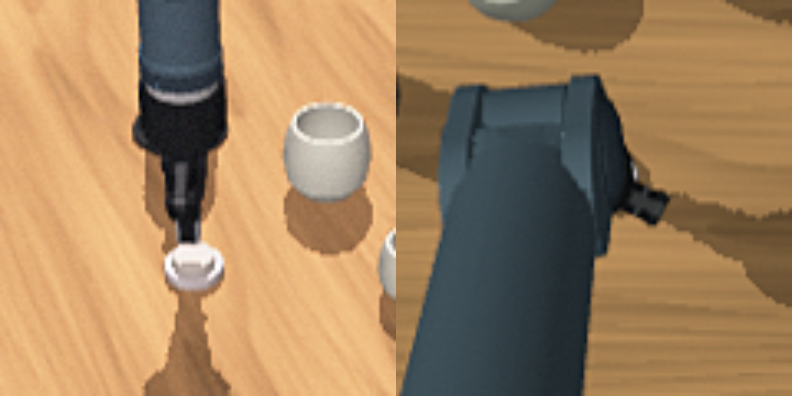

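The side crop shows the closed fingertips (188,240) centred just above the white cap (195,258). Pressing now.

```bash
python3 -m pendant '[[[0,0,0],[0,0,0.3],0],[[0,0,0],[0,0,0.6],0],[[0,0,0],[0,0,0.75],0],[[0,0,0],[0,0,0.85],0],[[0,0,0],[0,0,0.95],0],[[0,0,0],[0,0,1],0],[[0,0,0],[0,0,1],0],[[0,0,0],[0,0,1],0]]'
```

```text
time: 3.5
eef_pos: [0.4298, 0.0865, 0.0352]
orientation: [0.0, 0.203, 0.979, 0.0]
force: [-0.1, 0.2, 3.0]
opening: 0.0003
grasp_force: 1.8
```

```bash
python3 -m pendant '[[[0,0,0],[0,0,0.04],0],[[0,0,0],[0,0,0.08],0],[[0,0,0],[0,0,0.12],0],[[0,0,0],[0,0,0.16],0],[[0,0,0],[0,0,0.16],0],[[0,0,0],[0,0,0.16],0],[[0,0,0],[0,0,0.16],0],[[0,0,0],[0,0,0.16],0]]'
```

```text
time: 4.3
eef_pos: [0.43, 0.0865, 0.0341]
orientation: [-0.001, 0.203, 0.979, 0.001]
force: [-10.9, -1.7, 37.7]
opening: 0.0001
grasp_force: 18.5
```

Bottomed out at 38 N. Next: up, across to above the small pot, then a look.

```bash
python3 -m pendant '[[[0,0,0],[0,0,-0.4],0],[[0,0,0],[0,0,-1.2],0],[[0,0,0],[0,0,-2.4],0],[[0,0,0],[0,0,-3.7],0],[[0,0,0],[0,0,-5],0],[[0,0,0],[0,0,-6],0],[[0,0,0],[0,0,-6.6],0],[[0,0,0],[0,0,-6.8],0]]'
python3 -m pendant '[[[0,0,0],[-0.6,0,0],0],[[0,0,0],[-1.7,-0.1,0],0],[[0,0,0],[-3.1,-0.3,0],0],[[0,0,0],[-4.6,-0.4,0],0],[[0,0,0],[-6,-0.5,0],0],[[0,0,0],[-7.2,-0.7,0],0],[[0,0,0],[-7.9,-0.8,0],0],[[0,0,0],[-8.1,-0.8,0],0]]'
python3 - <<'E'
from h import *
f=r.capture("side")["frame"]
cv2.imwrite("pics/s3.png",cv2.resize(f[90:250,250:430],None,fx=3.3,fy=3.3))
s=r.sense();print(s["eef_pos"],s["force"])
E
```

```text
time: 5.1
eef_pos: [0.4309, 0.0865, 0.2026]
orientation: [0.002, 0.203, 0.979, 0.001]
force: [0.4, -0.5, -0.2]
opening: 0.0001
grasp_force: 0.0
time: 5.9
eef_pos: [0.6083, -0.0149, 0.1994]
orientation: [-0.0, 0.204, 0.979, -0.001]
force: [-0.2, -0.5, -0.4]
opening: -0.0
grasp_force: 0.0
[ 0.60798415 -0.01410712  0.19952565] [0.20790374 0.23462772 0.06505244]
```

View pics/s3.png

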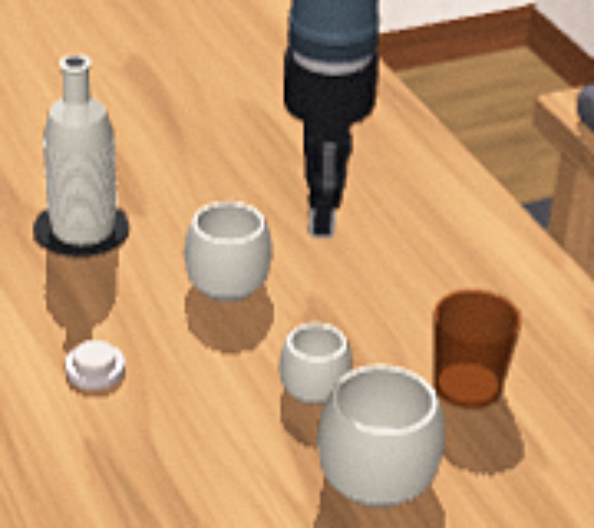

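The tips (321,233) stand right above the small pot's mouth (318,342), and the button is up. I lower to TCP z≈0.125, which is 67 mm above the rim and clears the large pot, and hold.

```bash
python3 -m pendant '[[[0,0,0],[0,0,0.3],0],[[0,0,0],[0,0,0.8],0],[[0,0,0],[0,0,1.4],0],[[0,0,0],[0,0,2],0],[[0,0,0],[0,0,2.5],0],[[0,0,0],[0,0,2.8],0],[[0,0,0],[0,0,3],0],[[0,0,0],[0,0,3],0]]'
for i in 1 2 3; do python3 -m pendant '[[[0,0,0],[0,0,0],0],[[0,0,0],[0,0,0],0],[[0,0,0],[0,0,0],0],[[0,0,0],[0,0,0],0],[[0,0,0],[0,0,0],0],[[0,0,0],[0,0,0],0],[[0,0,0],[0,0,0],0],[[0,0,0],[0,0,0],0]]'; done
```

```text
time: 6.75
eef_pos: [0.6072, -0.0126, 0.1252]
orientation: [-0.001, 0.203, 0.979, -0.0]
force: [0.3, -0.1, 0.3]
opening: -0.0002
grasp_force: 0.0
time: 7.55
eef_pos: [0.6076, -0.0125, 0.126]
orientation: [-0.0, 0.203, 0.979, 0.0]
force: [0.8, -1.1, -0.1]
opening: -0.0001
grasp_force: 0.0
time: 8.35
eef_pos: [0.6076, -0.0125, 0.126]
orientation: [0.0, 0.203, 0.979, -0.0]
force: [-0.2, 0.0, 0.8]
opening: -0.0001
grasp_force: 0.0
time: 9.15
eef_pos: [0.6075, -0.0125, 0.126]
orientation: [-0.0, 0.203, 0.979, -0.0]
force: [-0.3, -0.4, 0.1]
opening: 0.0001
grasp_force: 0.0
```

```bash
python3 -m pendant '[[[0,0,0],[0,0,-0.3],0],[[0,0,0],[0,0,-1],0],[[0,0,0],[0,0,-1.8],0],[[0,0,0],[0,0,-2.6],0],[[0,0,0],[0,0,-3.3],0],[[0,0,0],[0,0,-3.8],0],[[0,0,0],[0,0,-4],0],[[0,0,0],[0,0,-4],0]]'
python3 -m pendant '[[[0,0,0],[0,-0.5,0],0],[[0,0,0],[0.1,-1.4,0],0],[[0,0,0],[0.2,-2.5,0],0],[[0,0,0],[0.3,-3.6,0],0],[[0,0,0],[0.4,-4.8,0],0],[[0,0,0],[0.5,-6,0],0],[[0,0,0],[0.5,-6.8,0],0],[[0,0,0],[0.5,-7.1,0],0]]'
python3 -m pendant '[[[0,0,0],[0,-0.5,0],0],[[0,0,0],[0.1,-1.4,0],0],[[0,0,0],[0.2,-2.5,0],0],[[0,0,0],[0.3,-3.6,0],0],[[0,0,0],[0.4,-4.8,0],0],[[0,0,0],[0.5,-6,0],0],[[0,0,0],[0.5,-6.8,0],0],[[0,0,0],[0.5,-7.1,0],0]]'
python3 - <<'E'
from h import *
f=r.capture("side")["frame"]
cv2.imwrite("pics/s4.png",cv2.resize(f[150:380,240:440],None,fx=2.5,fy=2.5))
s=r.sense();print(s["eef_pos"],s["force"])
E
```

```text
time: 9.95
eef_pos: [0.608, -0.0126, 0.2268]
orientation: [0.001, 0.203, 0.979, 0.0]
force: [0.1, 0.4, -0.2]
opening: -0.0002
grasp_force: 0.0
time: 10.75
eef_pos: [0.5219, -0.1754, 0.2253]
orientation: [-0.001, 0.207, 0.978, -0.001]
force: [-1.0, 0.2, -0.3]
opening: 0.0003
grasp_force: 0.0
time: 11.55
eef_pos: [0.4418, -0.3306, 0.2259]
orientation: [-0.0, 0.205, 0.979, -0.001]
force: [0.7, 0.1, 0.1]
opening: 0.0
grasp_force: 0.0
[ 0.4420272  -0.33061584  0.22593119] [ 0.37220816 -0.80163825  1.34555257]
```

View pics/s4.png

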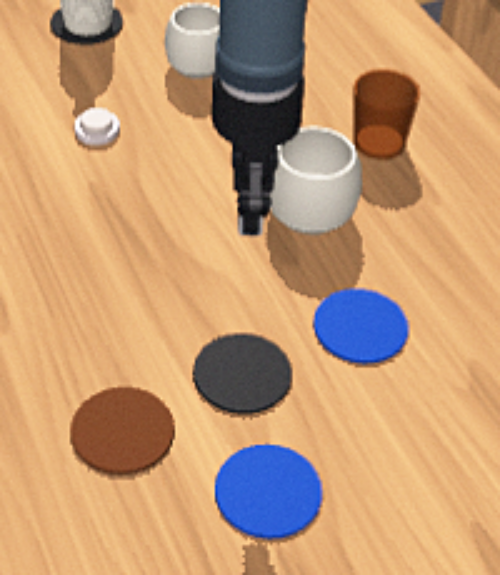

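The tips (250,232) are above the slate coaster's centre (243,373). Lower, hold, then withdraw upward.

```bash
python3 -m pendant '[[[0,0,0],[0,0.1,0.5],0],[[0,0,0],[0,0.1,1.5],0],[[0,0,0],[0,0.1,2.7],0],[[0,0,0],[0,0.1,3.9],0],[[0,0,0],[0,0.1,5],0],[[0,0,0],[0,0.1,5.9],0],[[0,0,0],[0,0.1,6.3],0],[[0,0,0],[0,0.1,6.4],0]]'
for i in 1 2 3; do python3 -m pendant '[[[0,0,0],[0,0,0],0],[[0,0,0],[0,0,0],0],[[0,0,0],[0,0,0],0],[[0,0,0],[0,0,0],0],[[0,0,0],[0,0,0],0],[[0,0,0],[0,0,0],0],[[0,0,0],[0,0,0],0],[[0,0,0],[0,0,0],0]]'; done
python3 -m pendant '[[[0,0,0],[0,0,-0.5],0],[[0,0,0],[0,0,-1.5],0],[[0,0,0],[0,0,-2.8],0],[[0,0,0],[0,0,-4.2],0],[[0,0,0],[0,0,-5.5],0],[[0,0,0],[0,0,-6.6],0],[[0,0,0],[0,0,-7.3],0],[[0,0,0],[0,0,-7.6],0]]'
python3 -m pendant '[[[0,0,0],[0,0,0],0],[[0,0,0],[0,0,0],0],[[0,0,0],[0,0,0],0],[[0,0,0],[0,0,0],0],[[0,0,0],[0,0,0],0],[[0,0,0],[0,0,0],0],[[0,0,0],[0,0,0],0],[[0,0,0],[0,0,0],0]]'
```

```text
time: 12.4
eef_pos: [0.4443, -0.3236, 0.064]
orientation: [-0.002, 0.202, 0.979, 0.001]
force: [0.0, 0.5, 0.8]
opening: 0.0006
grasp_force: 0.0
time: 13.2
eef_pos: [0.4445, -0.326, 0.066]
orientation: [-0.0, 0.203, 0.979, 0.0]
force: [-0.2, 0.2, 0.3]
opening: 0.0
grasp_force: 0.0
time: 14.0
eef_pos: [0.4445, -0.3261, 0.066]
orientation: [0.0, 0.203, 0.979, -0.0]
force: [0.5, 1.2, 0.5]
opening: 0.0001
grasp_force: 0.0
time: 14.8
eef_pos: [0.4445, -0.3261, 0.066]
orientation: [-0.0, 0.203, 0.979, -0.0]
force: [0.8, 0.8, -0.6]
opening: 0.0001
grasp_force: 0.0
time: 15.6
eef_pos: [0.4454, -0.3271, 0.2591]
orientation: [0.002, 0.203, 0.979, -0.0]
force: [0.5, 0.2, -0.1]
opening: 0.0
grasp_force: 0.0
time: 16.4
eef_pos: [0.4445, -0.3261, 0.2559]
orientation: [-0.0, 0.203, 0.979, -0.0]
force: [0.6, 0.3, 0.1]
opening: -0.0001
grasp_force: 0.0
```

```bash
python3 -c "from plant import r; print(r.finish_job())"
```

```text
the job is handed in; nothing more can be done
None
```

I pressed the call button until it bottomed out and saw it back up, then pointed at the small pot and the empty slate coaster for about 2.4 s each; the hand finished 25 cm above the coaster, and I handed the job in at about 16 s with no verdict shown.

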